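# Pop the label printer's cover and clear the spent core

## Robot

A 6-joint arm with a two-finger parallel gripper is mounted at the origin on the work surface. World frame = base frame: x ahead of the robot, y to its left, z up, the work surface at z = 0. Lengths are in m, angles in rad, forces in N, time in s.
With the tool pointing down it reaches from about 0.3 to 0.875 m from the base axis. Payload 6.4 kg.
Tool frame: the origin (TCP) lies at the very end of the fingers, on their centre line; the grasp point (between the pads) lies 19 mm behind it (ctrl.tcp_to_grasp is the distance from the TCP to the grasp point, in m); z points along the fingers, y is the direction in which the jaws open and shut (so a half turn about z gives the same grasp; the last joint's range is limited). The gripper opens to 85 mm and grips with 20 to 120 N. Pads are 22 mm wide; open, the fingers measure 114 mm over their backs; the gripper's body (76 mm by 85 mm) begins 54 mm behind the grasp point. The pads swing forward as they close: fully open they stand 13 mm farther back than shut.
Start: joints at [-1.412, 0.181, 1.607, -0, 1.354, -0.206], TCP at [0.205, -0.537, 0.231] pointing down, gripper open.
Joint ranges: [-2.99, 2.99], [-0.89, 2.07], [0.3, 2.58], [-1.14, 4.28], [0, 2.63], [-3.12, 3.12]. Speed limits (rad/s): [2.57, 2.57, 3.01, 3.14, 3.14, 3.14].

## Interface

Orientations are given as a unit quaternion [w, x, y, z].
In Python, from bench import ctrl gives the robot as it stands. The module is installed in compiled form; this text tells all that it offers.
- The arm moves only by the tool drive_tool, never from a script. Its argument "deltas" is a list of rows, each an object with "slide": the shift along the tool's x, y, z as a fraction of full scale, a list of three; "delta_rot": the turn, a rotation vector about the tool's x, y, z as a fraction of full scale, a list of three; "hand": the opening, from 0 (shut) to 1 (fully open). In form: [{"slide": [tx, ty, tz], "delta_rot": [wx, wy, wz], "hand": hand}, ...]. A call has exactly 5 rows; each row shifts and turns the commanded pose from where the row before left it, along the tool's axes as they then stand; what a row does not reach is not made up. Full scale, the value 1, is 50 mm for a shift and 180 degrees for a turn. A row lasts 1/8 s, in which the tool goes at most 62.5 mm and 10.7 degrees, less where a joint would pass 70% of its speed; a pose out of reach is approached as far as the arm can. A call with a number of a shift or a turn outside -1 to 1 is refused whole. A call with a gripper value outside its range is refused whole. The fingers move at their own pace and stop on an object; the grip force is fixed at half the most. Time passes only in rows, so rows that do not move let the fingers close, or fill a call up. It gives the time, the measured TCP pose, the force and the opening at its end, in the units of the state.
- ctrl.get_obs(): the state, without advancing time (a new reading comes with each control period).
- ctrl.camera(name): name is "scene" or "top"; returns a dict with "frame" (420x560x3 uint8, red, green, blue), "mtx" (3x3 intrinsics, pixels), "dist" ([k1, k2, p1, p2, k3] as OpenCV has them; the pictures are not rectified), "R" (3x3) and "t" (3): a world point X has camera coordinates R X + t. Camera axes: x right, y down, z forward; pixel columns grow to the right and rows downward; lengths in m; the calibration is good to about 2 mm. A picture is of the moment at which its call begins. There is no depth.
- ctrl.hand_in(): hands the job in, once; it reports no verdict.
The state is a dict: "time_s": time; "q": joint angles; "dq": joint speeds; "joint_efforts": joint torques, N m; "eef_pos": TCP position; "eef_rot": TCP orientation; "wrist_force": force on the tool from outside, world axes, zero at the start; "torque": the same for the moment, N m; "opening": opening from 0.0 (shut) to 1.0 (fully open).
Only numpy, scipy, OpenCV 4.12 (cv2) and the standard library are available. Lean on these libraries where they do the work, as an engineer would, in place of code of your own. Each camera call takes 0.05 s, during which the arm holds its last target.

## Task

The label printer has run out: press its orange release key until the latch lets go (it is worn plastic, so keep the push well under 20 N) and let the sprung cover swing fully open by itself, without the hand touching it. Then lift the empty cardboard core out of the printer and lower it into the small blue crate, without dropping it from a height and without disturbing the glasses, plant or bottle.

Things in the scene. Friction and masses are not known exactly. Their poses are not given: they have to be found in the camera images.
- printer: Grey benchtop label printer fixed to the bench, 320 x 190 x 106 mm without cover. Origin on the bench below the middle of the shut cover's front edge; spans x -115 to 205, y -95 to 95 mm. x points from the front deck (release key; deck top z 106) to the rear hinge, z up. Under the cover is an open well: x 0 to 175, y -75 to 75 mm, floor z 50, rim z 106.
- release: Orange release key, 40 x 40 mm, on the front deck, pressed straight down; origin at deck height. Spring: 3 N to start, up to 9 N at the end. The latch lets go at a hidden depth, 4 to 16 mm, differing each time; 1 mm deeper is a solid end stop, where the force climbs steeply and the latch is surely open. Over 20 N breaks it. It rises when let go.
- key_top (a point): Centre of the key's top face: x -65, y 0 mm of the printer, 128 mm above the bench when up (22 mm proud of the deck), 65 mm in front of the cover's edge.
- cover (a joint): Angle of the cover, rad: 0 shut and latched, 1.9 fully open. Plate 180 x 180 x 8 mm with clear window, top z 115 when shut, hinged along y at the printer's x 180, z 111 mm. Once unlatched a spring swings its front edge up and to the rear within 1 to 3 s; it stays open, leaning back. Touching it (over 1 N) fails: keep the hand out of its sweep.
- cover_edge (a point): Middle of the cover's front (free) edge, mid thickness; it moves with the cover.
- core: Empty cardboard roll core: rigid tube, 38 mm diameter, 80 mm long, about 60 g. Origin at its centre, x along its axis. It starts in the printer's well, axis along the printer's x, on steel ridges under its last 15 mm at each end only; under its middle the well floor is 27 mm below the axis. 56 mm are free on each side of it along the printer's y.
- core_seat (a point): Where the core's centre lies in the printer, fixed to the printer at x 95, y 0, z 77 mm; z up.
- crate: Small blue open crate fixed to the bench, outside 180 mm (x) x 160 mm (y) x 60 mm high, walls and floor 5 mm thick. Origin: centre of its underside.
- glass1: Cut-glass coupe, 82 mm wide, 105 mm high, standing 155 mm behind (along x of) the crate's centre. Origin: centre of the foot. Leave alone.
- glass2: The second such coupe, beside the first. Leave alone.
- plant: Red-leaved plant in a terracotta pot, pot 70 mm wide, about 130 mm high in all. Origin: centre of the underside. Leave alone.
- bottle: Green glass bottle, 52 mm wide, 150 mm high. Origin: centre of the underside. Leave alone.
Things that resemble listed ones, but are neither listed nor needed, are in the scene too. Of the things that look like the crate, take the one that is farthest from the robot's base at the start.

How it is judged:
On the way, in this order (a step that is already met when the one before it is completed fails the run):
1. the latch has let go and the cover has swung open by itself (value of joint cover above 1.75 rad), for 0.2 s.
2. the core has been lifted out of the printer, the cover still open (z of core in the frame of printer above 0.14 m and value of joint cover above 1.75 rad), for 0.1 s.
At the end, for the whole second after the job is handed in: The printer's cover stands open (over 1.75 rad) and the core lies at rest (under 30 mm/s), released, inside the blue crate: its centre within the inner walls and less than 50 mm above the crate's underside (value of joint cover above 1.75 rad and x of core in the frame of crate between -0.085 and 0.085 m and y of core in the frame of crate between -0.075 and 0.075 m and z of core in the frame of crate below 0.05 m and linear speed of core below 0.03 m/s); the robot touches nothing.
It fails at once if the release key is pressed with more than 20 N (contact force between release and the fingers above 20 N or contact force between release and the arm above 20 N).
It fails at once if the cover is touched by the robot (over 1 N) (contact force between cover and the fingers above 1 N or contact force between cover and the arm above 1 N).
It fails at once if the core is dropped or thrown (over 0.9 m/s out of the fingers, a fall of about 40 mm) (linear speed of core above 0.9 m/s and contact force between core and the fingers below 0.01 N).
It fails at once if a glass, the plant or the bottle is moved more than 30 mm or tipped (distance of any of glass1, glass2, plant, bottle from where it was at the start of the episode above 0.03 m or angle between any of glass1, glass2, plant, bottle's own z axis and vertical above 0.4 rad).
It also fails if it takes over 69 s, if anything falls off the work surface, if the arm or the gripper's body presses on something with over 40 N, if the wrist force passes 120 N, or if a joint passes its speed limit or range.

## Working session

There is one attempt and no reset: what is moved stays moved. The work goes in short steps, Python scripts to look and compute and a tool call to move; the robot and the scene stay as the last step left them, time stands still between calls to the robot, and variables do not carry over. Pictures are saved under pics/ and viewed, and the job is handed in when it is done.

Besides the shell and the picture viewer there is one more tool, called after "Request:" by a JSON object that holds its "name" and its "arguments", one argument or row to a line. drive_tool: Moves the arm, as the interface text tells. Its arguments: {"type":"object","properties":{"deltas":{"type":"array","items":{"type":"object","properties":{"slide":{"type":"array","items":{"type":"number"}},"delta_rot":{"type":"array","items":{"type":"number"}},"hand":{"type":"number"}}}}},"required":["deltas"]}

```bash
mkdir -p pics; ls
cat > h.py <<'E'
import numpy as np, cv2
from bench import ctrl
def snap(n,tag):
    c=ctrl.camera(n); cv2.imwrite(f'pics/{tag}.png',c['frame'][:,:,::-1]); np.savez(f'pics/{tag}.npz',**{k:np.array(v) for k,v in c.items()}); return c
def load(tag): return dict(np.load(f'pics/{tag}.npz'))
def ray(c,uv):
    p=cv2.undistortPoints(np.array([[uv]],float),c['mtx'],c['dist'])[0,0]
    d=c['R'].T@np.array([p[0],p[1],1]); o=-c['R'].T@c['t']; return o,d
def plane(c,uv,z):
    o,d=ray(c,uv); return o+d*(z-o[2])/d[2]
def proj(c,X):
    return cv2.projectPoints(np.array(X,float).reshape(-1,1,3),cv2.Rodrigues(c['R'])[0],c['t'],c['mtx'],c['dist'])[0][:,0]
E
python3 - <<'E'
from h import *
for n in('scene','top'):
    c=snap(n,n+'0'); print(n,-c['R'].T@c['t'])
o=ctrl.get_obs(); print(o)
E
```

```text
pics
scene [ 1.39431724 -0.33212781  1.11553232]
top [0.44427119 0.06300909 1.26851124]
{'time_s': 0.1, 'q': array([-1.41231772e+00,  1.81475772e-01,  1.60789115e+00,  1.36053305e-05,
        1.35379618e+00, -2.06300955e-01]), 'dq': array([ 6.57084299e-05, -2.73774858e-03, -6.48770584e-04,  1.84499349e-03,
       -3.92845920e-04,  9.12174101e-04]), 'joint_efforts': array([ 1.47693554e-03, -4.45875371e+01, -3.52238560e+01, -1.88990443e-04,
        4.04079328e-03,  7.94169466e-06]), 'eef_pos': array([ 0.20506889, -0.53666804,  0.23047731]), 'eef_rot': array([-7.84842764e-04,  9.83413006e-01,  1.81378730e-01,  2.54139634e-05]), 'wrist_force': array([-0.36325525, -0.16119297,  0.28167712]), 'torque': array([-0.0382814 ,  0.01834266, -0.09131525]), 'opening': 1.002928943129996}
```

View pics/scene0.png

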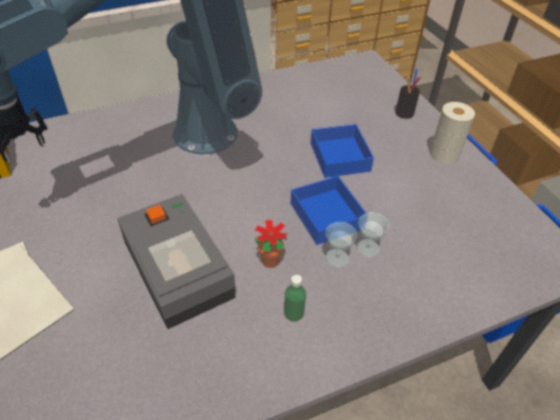

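View pics/top0.png

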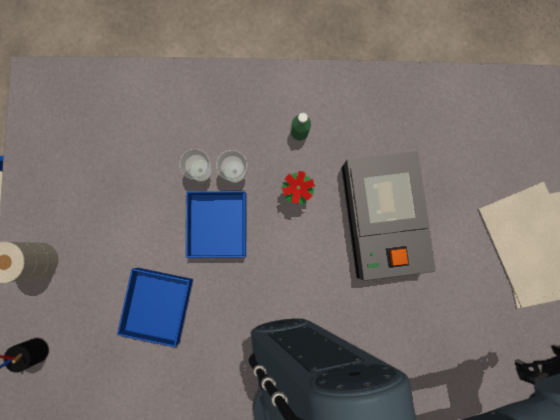

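The top view shows the key at about (399,257), the printer cover above it at about (390,195), and crates at (216,225) and (155,307). The plant is at (298,187), the bottle at (301,126) and the glasses at (196,167) and (232,167). Next I'll measure these.

Run:
```python
from h import *
for n in('top','scene'):
    c=load(n+'0'); f=c['frame']; hsv=cv2.cvtColor(f,cv2.COLOR_RGB2HSV)
    m=cv2.inRange(hsv,(4,180,150),(16,255,255))
    b=cv2.inRange(hsv,(105,150,60),(125,255,255))
    g=cv2.inRange(hsv,(50,80,20),(90,255,255)); r=cv2.inRange(hsv,(0,200,120),(3,255,255))|cv2.inRange(hsv,(170,150,120),(180,255,255))
    for nm,k,z in(('key',m,.128),('blue',b,.06),('green',g,.1),('red',r,.12)):
        for q in cv2.findContours(k,0,2)[0]:
            a=cv2.contourArea(q)
            if a>60:
                rc=cv2.minAreaRect(q); box=cv2.boxPoints(rc)
                P=np.array([plane(c,p,z)[:2] for p in box]); ctr=plane(c,rc[0],z)
                e=P[1]-P[0]
                print(n,nm,int(a),np.round(rc[0]),'ctr',ctr[:2].round(4),'R',np.hypot(*ctr[:2]).round(3),'sides',np.linalg.norm(P[1]-P[0]).round(3),np.linalg.norm(P[2]-P[1]).round(3),'ang',np.degrees(np.arctan2(e[1],e[0])).round(1))
c=load('top0'); im=c['frame'][130:300,320:460]
cv2.imwrite('pics/crop1.png',cv2.resize(im,None,fx=4,fy=3.5,interpolation=2)[:,:,::-1])
```

```text
top key 193 [399. 257.] ctr [ 0.4257 -0.2594] R 0.499 sides 0.038 0.038 ang -81.3
top blue 4131 [154. 307.] ctr [0.2829 0.3753] R 0.47 sides 0.183 0.166 ang -10.2
top blue 3783 [216. 224.] ctr [0.5058 0.2179] R 0.551 sides 0.16 0.178 ang -89.2
top green 232 [300. 129.] ctr [ 0.7607 -0.0053] R 0.761 sides 0.057 0.045 ang -12.1
top red 425 [298. 187.] ctr [ 6.014e-01 -6.000e-04] R 0.601 sides 0.079 0.073 ang -72.3
scene key 166 [156. 213.] ctr [ 0.4339 -0.259 ] R 0.505 sides 0.04 0.049 ang 99.3
scene blue 318 [505. 330.] ctr [1.0459 0.4205] R 1.127 sides 0.125 0.025 ang 90.7
scene blue 78 [550. 214.] ctr [0.7899 0.7957] R 1.121 sides 0.018 0.085 ang 112.0
scene blue 64 [482. 149.] ctr [0.4785 0.7973] R 0.93 sides 0.018 0.146 ang 115.9
scene blue 4320 [330. 183.] ctr [0.4403 0.2605] R 0.512 sides 0.545 0.247 ang 148.7
scene blue 2254 [36. 88.] ctr [-0.4165 -0.5177] R 0.664 sides 0.163 0.467 ang 106.3
scene blue 207 [122.   1.] ctr [-1.0179 -0.0878] R 1.022 sides 0.271 0.09 ang 91.8
scene green 285 [296. 302.] ctr [ 0.8093 -0.0213] R 0.81 sides 0.041 0.08 ang 68.0
```

View pics/crop1.png

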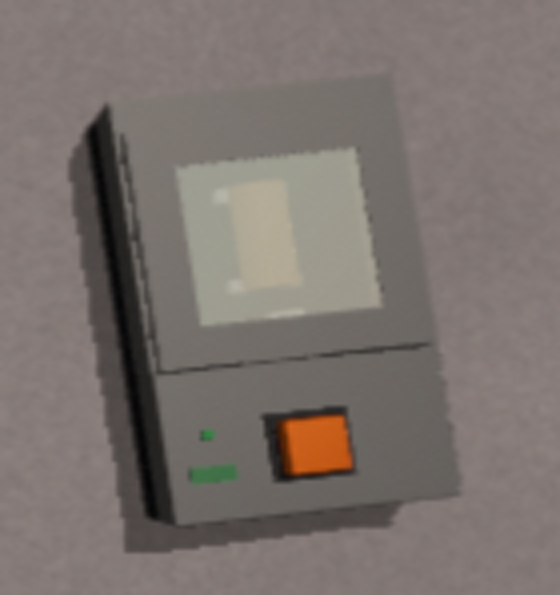

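Run:
```python
from h import *
c=load('top0')
cv=lambda x,y:(320+(x-1.5)/4,130+(y-1.2)/3.5)
def P(x,y,z): return plane(c,cv(x,y),z)
def ang(a,b): d=b-a; return np.degrees(np.arctan2(d[1],d[0])),np.linalg.norm(d)
fl,fr=P(175,525,.106),P(460,493,.106)
print('front',fl,fr,ang(fr,fl)); 
sl,sr=P(160,370,.115),P(430,345,.115); print('seam',sl,sr,ang(sr,sl))
rr,rl=P(390,75,.115),P(108,104,.115); print('rear',rl,rr,ang(rr,rl)); print('right',ang(fr,rr),'left',ang(fl,rl))
print('core',P(267,235,.09), 'k1',P(235,183,.09),P(285,180,.09),P(247,285,.09),P(300,283,.09), )
print('key',plane(c,(399,257),.128))
for nm,uv,z in(('gl1',(196,167),.105),('gl2',(232,167),.105)): print(nm,plane(c,uv,z))
# scene triang of key
s=load('scene0')
o1,d1=ray(c,(399,257))
for uv in((156,213.5),):
    o2,d2=ray(s,uv)
    A=np.stack([d1,-d2],1); t=np.linalg.lstsq(A,o2-o1,rcond=None)[0]; print('tri',o1+d1*t[0],o2+d2*t[1])
# crate 4 corners outer at z .06
f=c['frame'];b=cv2.inRange(cv2.cvtColor(f,cv2.COLOR_RGB2HSV),(105,150,60),(125,255,255))
R=ctrl.get_obs()['eef_rot'];print(R)
```

```text
front [ 0.36496203 -0.17225342  0.106     ] [ 0.39027247 -0.35821609  0.106     ] (np.float64(97.75061421435525), np.float64(0.1876772059525521))
seam [ 0.4787126 -0.1609088  0.115    ] [ 0.49939707 -0.3368511   0.115     ] (np.float64(96.70514008302513), np.float64(0.17715400100115766))
rear [ 0.67677424 -0.12733603  0.115     ] [ 0.70205418 -0.31358814  0.115     ] (np.float64(97.7295033019643), np.float64(0.18795989535453303))
right (np.float64(8.145896759658552), np.float64(0.3150880609004899)) left (np.float64(8.197220055357931), np.float64(0.3151593614574039))
core [ 0.58274087 -0.23739739  0.09      ] k1 [ 0.62225261 -0.2162816   0.09      ] [ 0.62508555 -0.2498281   0.09      ] [ 0.5444604  -0.22377004  0.09      ] [ 0.54647368 -0.25913663  0.09      ]
key [ 0.42458081 -0.25900968  0.128     ]
gl1 [0.65253634 0.26708882 0.105     ]
gl2 [0.65385522 0.17254799 0.105     ]
tri [ 0.42441614 -0.26170274  0.11846185] [ 0.42573625 -0.25817261  0.11744234]
[-7.84842764e-04  9.83413006e-01  1.81378730e-01  2.54139634e-05]
```

Printer yaw is about 8.1°, and the key centre is at about (0.4255, -0.2588). The target is the crate at (0.506, 0.218), which is 0.551 m from the base against 0.47 m for the other one. I'm shutting the hand, turning it to line up and moving over the key.

Request:
{"name": "drive_tool", "arguments": {
  "deltas": [
    {"slide": [0, 0, 0], "delta_rot": [0, 0, 0.0356], "hand": 0},
    {"slide": [0, 0, 0], "delta_rot": [0, 0, 0.0356], "hand": 0},
    {"slide": [0.6, -0.6, 0], "delta_rot": [0, 0, 0], "hand": 0},
    {"slide": [0.6, -0.6, 0], "delta_rot": [0, 0, 0], "hand": 0},
    {"slide": [0.6, -0.6, 0], "delta_rot": [0, 0, 0], "hand": 0}
  ]
}}

```text
time_s: 0.72
eef_pos: [0.282, -0.4341, 0.2308]
eef_rot: [-0.0, 0.998, 0.07, -0.0]
wrist_force: [-0.0, -0.6, 0.1]
opening: 0.002
```

Request:
{"name": "drive_tool", "arguments": {
  "deltas": [
    {"slide": [0.6, -0.6, 0], "delta_rot": [0, 0, 0], "hand": 0},
    {"slide": [0.6, -0.6, 0], "delta_rot": [0, 0, 0], "hand": 0},
    {"slide": [0.6, -0.6, 0], "delta_rot": [0, 0, 0], "hand": 0},
    {"slide": [0.6, -0.6, 0], "delta_rot": [0, 0, 0], "hand": 0},
    {"slide": [0.5, -0.5, 0], "delta_rot": [0, 0, 0], "hand": 0}
  ]
}}

```text
time_s: 1.35
eef_pos: [0.4054, -0.2699, 0.231]
eef_rot: [-0.0, 0.997, 0.071, -0.0]
wrist_force: [0.2, 0.1, -0.4]
opening: 0.001
```

```bash
cat >> h.py <<'E'
from scipy.spatial.transform import Rotation as Rn
def to(X,yaw=None):
    o=ctrl.get_obs(); q=o['eef_rot']; R=Rn.from_quat(np.roll(q,-1)).as_matrix()
    d=R.T@(np.array(X)-o['eef_pos'])
    print('t',round(o['time_s'],2),'pos',o['eef_pos'].round(4),'yaw',np.degrees(np.arctan2(R[1,0],R[0,0])).round(2),'zax',R[:,2].round(3),'F',o['wrist_force'].round(2),'open',round(o['opening'],2)); print('tool delta units',(d/.05).round(3),'mm',(d*1000).round(1))
E
python3 -c "
from h import *
to([.4195,-.2596,.140])"
```

```text
t 1.35 pos [ 0.4054 -0.2699  0.231 ] yaw 8.12 zax [-0.     0.001 -1.   ] F [ 0.2   0.12 -0.38] open 0.0
tool delta units [ 0.309 -0.162  1.82 ] mm [15.5 -8.1 91. ]
```

Request:
{"name": "drive_tool", "arguments": {
  "deltas": [
    {"slide": [0, 0, 0], "delta_rot": [0, 0, 0], "hand": 0},
    {"slide": [0.2, -0.16, 0.5], "delta_rot": [0, 0, 0], "hand": 0},
    {"slide": [0, 0, 0.5], "delta_rot": [0, 0, 0], "hand": 0},
    {"slide": [0, 0, 0.4], "delta_rot": [0, 0, 0], "hand": 0},
    {"slide": [0, 0, 0], "delta_rot": [0, 0, 0], "hand": 0}
  ]
}}

```text
time_s: 1.98
eef_pos: [0.412, -0.2618, 0.1596]
eef_rot: [-0.002, 0.998, 0.07, -0.001]
wrist_force: [0.7, 0.4, -0.4]
opening: 0.001
```

```bash
python3 -c "
from h import *
to([.4195,-.2596,.135])
snap('top','top1');snap('scene','scene1')
im=load('scene1')['frame'][150:330,80:280];cv2.imwrite('pics/s1c.png',cv2.resize(im,None,fx=3,fy=3)[:,:,::-1])"
```

```text
t 1.98 pos [ 0.412  -0.2618  0.1596] yaw 8.04 zax [-0.003  0.003 -1.   ] F [ 0.67  0.38 -0.37] open 0.0
tool delta units [ 0.155 -0.02   0.491] mm [ 7.7 -1.  24.5]
```

View pics/s1c.png

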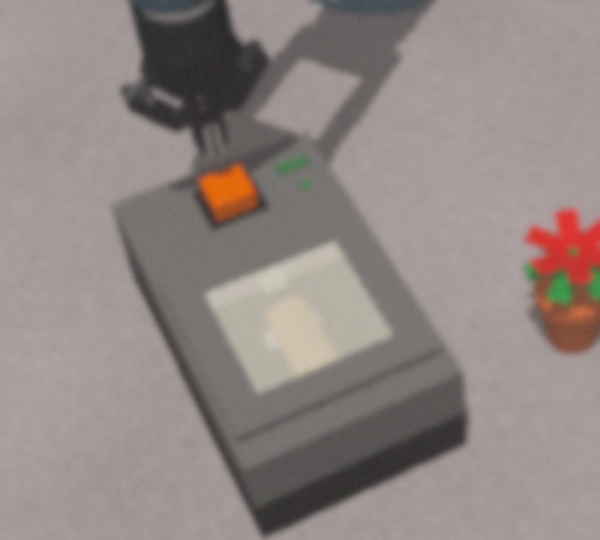

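The shut fingers are directly above the key, crop (215,145), with the key at (230,190). I'm continuing down to just above it.

Request:
{"name": "drive_tool", "arguments": {
  "deltas": [
    {"slide": [0.13, -0.02, 0.2], "delta_rot": [0, 0, 0], "hand": 0},
    {"slide": [0, 0, 0.2], "delta_rot": [0, 0, 0], "hand": 0},
    {"slide": [0, 0, 0.12], "delta_rot": [0, 0, 0], "hand": 0},
    {"slide": [0, 0, 0], "delta_rot": [0, 0, 0], "hand": 0},
    {"slide": [0, 0, 0], "delta_rot": [0, 0, 0], "hand": 0}
  ]
}}

```text
time_s: 2.7
eef_pos: [0.4199, -0.2603, 0.1354]
eef_rot: [0.0, 0.998, 0.071, 0.0]
wrist_force: [-0.9, -0.4, -0.1]
opening: -0.001
```

Request:
{"name": "drive_tool", "arguments": {
  "deltas": [
    {"slide": [0, 0, 0.02], "delta_rot": [0, 0, 0], "hand": 0},
    {"slide": [0, 0, 0.02], "delta_rot": [0, 0, 0], "hand": 0},
    {"slide": [0, 0, 0.02], "delta_rot": [0, 0, 0], "hand": 0},
    {"slide": [0, 0, 0], "delta_rot": [0, 0, 0], "hand": 0},
    {"slide": [0, 0, 0], "delta_rot": [0, 0, 0], "hand": 0}
  ]
}}

```text
time_s: 3.32
eef_pos: [0.4198, -0.2602, 0.1323]
eef_rot: [-0.0, 0.998, 0.07, 0.0]
wrist_force: [0.7, -0.9, -0.2]
opening: 0.0
```

Request:
{"name": "drive_tool", "arguments": {
  "deltas": [
    {"slide": [0, 0, 0.02], "delta_rot": [0, 0, 0], "hand": 0},
    {"slide": [0, 0, 0.02], "delta_rot": [0, 0, 0], "hand": 0},
    {"slide": [0, 0, 0.02], "delta_rot": [0, 0, 0], "hand": 0},
    {"slide": [0, 0, 0.02], "delta_rot": [0, 0, 0], "hand": 0},
    {"slide": [0, 0, 0.02], "delta_rot": [0, 0, 0], "hand": 0}
  ]
}}

```text
time_s: 3.95
eef_pos: [0.4198, -0.2602, 0.1274]
eef_rot: [-0.0, 0.998, 0.07, -0.0]
wrist_force: [-1.7, 0.4, 3.1]
opening: 0.001
```

Request:
{"name": "drive_tool", "arguments": {
  "deltas": [
    {"slide": [0, 0, 0.01], "delta_rot": [0, 0, 0], "hand": 0},
    {"slide": [0, 0, 0.01], "delta_rot": [0, 0, 0], "hand": 0},
    {"slide": [0, 0, 0.01], "delta_rot": [0, 0, 0], "hand": 0},
    {"slide": [0, 0, 0.01], "delta_rot": [0, 0, 0], "hand": 0},
    {"slide": [0, 0, 0], "delta_rot": [0, 0, 0], "hand": 0}
  ]
}}

```text
time_s: 4.58
eef_pos: [0.4199, -0.2602, 0.1253]
eef_rot: [0.0, 0.998, 0.071, 0.0]
wrist_force: [-1.4, -0.1, 3.2]
opening: 0.004
```

Request:
{"name": "drive_tool", "arguments": {
  "deltas": [
    {"slide": [0, 0, 0.008], "delta_rot": [0, 0, 0], "hand": 0},
    {"slide": [0, 0, 0.008], "delta_rot": [0, 0, 0], "hand": 0},
    {"slide": [0, 0, 0.008], "delta_rot": [0, 0, 0], "hand": 0},
    {"slide": [0, 0, 0.008], "delta_rot": [0, 0, 0], "hand": 0},
    {"slide": [0, 0, 0], "delta_rot": [0, 0, 0], "hand": 0}
  ]
}}

```text
time_s: 5.2
eef_pos: [0.4198, -0.2602, 0.1237]
eef_rot: [0.0, 0.998, 0.071, -0.0]
wrist_force: [-1.2, 1.0, 4.2]
opening: -0.002
```

```bash
cat > chk.py <<'E'
from h import *
r=load('scene1')['frame'].astype(int)
c=ctrl.camera('scene'); d=np.abs(c['frame'].astype(int)-r)[215:315,150:235]
o=ctrl.get_obs(); print(round(o['time_s'],2),o['eef_pos'].round(4),o['wrist_force'].round(1),'diff',d.mean().round(1),(d.max(2)>40).sum())
E
python3 chk.py
```

```text
5.25 [ 0.4199 -0.2602  0.1237] [-0.6 -0.6  4. ] diff 1.5 0
```

Request:
{"name": "drive_tool", "arguments": {
  "deltas": [
    {"slide": [0, 0, 0.006], "delta_rot": [0, 0, 0], "hand": 0},
    {"slide": [0, 0, 0.006], "delta_rot": [0, 0, 0], "hand": 0},
    {"slide": [0, 0, 0.006], "delta_rot": [0, 0, 0], "hand": 0},
    {"slide": [0, 0, 0], "delta_rot": [0, 0, 0], "hand": 0},
    {"slide": [0, 0, 0], "delta_rot": [0, 0, 0], "hand": 0}
  ]
}}

```text
time_s: 5.88
eef_pos: [0.4198, -0.2602, 0.1228]
eef_rot: [-0.0, 0.998, 0.07, 0.0]
wrist_force: [-1.7, 0.7, 3.4]
opening: 0.004
```

```bash
python3 chk.py
```

```text
5.92 [ 0.4198 -0.2602  0.1228] [-2.1  1.3  4.1] diff 1.5 1
```

Request:
{"name": "drive_tool", "arguments": {
  "deltas": [
    {"slide": [0, 0, 0.006], "delta_rot": [0, 0, 0], "hand": 0},
    {"slide": [0, 0, 0.006], "delta_rot": [0, 0, 0], "hand": 0},
    {"slide": [0, 0, 0.006], "delta_rot": [0, 0, 0], "hand": 0},
    {"slide": [0, 0, 0], "delta_rot": [0, 0, 0], "hand": 0},
    {"slide": [0, 0, 0], "delta_rot": [0, 0, 0], "hand": 0}
  ]
}}

```text
time_s: 6.55
eef_pos: [0.4199, -0.2602, 0.1219]
eef_rot: [0.0, 0.998, 0.071, 0.0]
wrist_force: [-1.8, 0.5, 3.7]
opening: -0.007
```

```bash
python3 chk.py
```

```text
6.6 [ 0.4198 -0.2602  0.1219] [-1.5  1.2  3.9] diff 1.5 3
```

Request:
{"name": "drive_tool", "arguments": {
  "deltas": [
    {"slide": [0, 0, 0.006], "delta_rot": [0, 0, 0], "hand": 0},
    {"slide": [0, 0, 0.006], "delta_rot": [0, 0, 0], "hand": 0},
    {"slide": [0, 0, 0.006], "delta_rot": [0, 0, 0], "hand": 0},
    {"slide": [0, 0, 0], "delta_rot": [0, 0, 0], "hand": 0},
    {"slide": [0, 0, 0], "delta_rot": [0, 0, 0], "hand": 0}
  ]
}}

```text
time_s: 7.22
eef_pos: [0.4198, -0.2603, 0.121]
eef_rot: [0.0, 0.998, 0.07, 0.0]
wrist_force: [-1.1, 1.0, 4.3]
opening: 0.001
```

```bash
python3 chk.py
```

```text
7.28 [ 0.4199 -0.2602  0.121 ] [-1.8  1.5  3.6] diff 1.6 11
```

Request:
{"name": "drive_tool", "arguments": {
  "deltas": [
    {"slide": [0, 0, 0.006], "delta_rot": [0, 0, 0], "hand": 0},
    {"slide": [0, 0, 0.006], "delta_rot": [0, 0, 0], "hand": 0},
    {"slide": [0, 0, 0.006], "delta_rot": [0, 0, 0], "hand": 0},
    {"slide": [0, 0, 0], "delta_rot": [0, 0, 0], "hand": 0},
    {"slide": [0, 0, 0], "delta_rot": [0, 0, 0], "hand": 0}
  ]
}}

```text
time_s: 7.9
eef_pos: [0.4198, -0.2602, 0.1201]
eef_rot: [-0.0, 0.998, 0.07, -0.0]
wrist_force: [-0.8, 0.4, 3.9]
opening: -0.004
```

```bash
python3 chk.py
```

```text
7.95 [ 0.4198 -0.2603  0.1201] [-1.   0.8  3.9] diff 1.6 17
```

Request:
{"name": "drive_tool", "arguments": {
  "deltas": [
    {"slide": [0, 0, 0.006], "delta_rot": [0, 0, 0], "hand": 0},
    {"slide": [0, 0, 0.006], "delta_rot": [0, 0, 0], "hand": 0},
    {"slide": [0, 0, 0.006], "delta_rot": [0, 0, 0], "hand": 0},
    {"slide": [0, 0, 0], "delta_rot": [0, 0, 0], "hand": 0},
    {"slide": [0, 0, 0], "delta_rot": [0, 0, 0], "hand": 0}
  ]
}}

```text
time_s: 8.57
eef_pos: [0.4199, -0.2602, 0.1192]
eef_rot: [0.0, 0.998, 0.071, 0.0]
wrist_force: [-1.2, 0.9, 4.0]
opening: 0.004
```

```bash
python3 chk.py
```

```text
8.62 [ 0.4198 -0.2602  0.1192] [-0.7  0.5  5.1] diff 1.6 22
```

Request:
{"name": "drive_tool", "arguments": {
  "deltas": [
    {"slide": [0, 0, 0.006], "delta_rot": [0, 0, 0], "hand": 0},
    {"slide": [0, 0, 0.006], "delta_rot": [0, 0, 0], "hand": 0},
    {"slide": [0, 0, 0.006], "delta_rot": [0, 0, 0], "hand": 0},
    {"slide": [0, 0, 0], "delta_rot": [0, 0, 0], "hand": 0},
    {"slide": [0, 0, 0], "delta_rot": [0, 0, 0], "hand": 0}
  ]
}}

```text
time_s: 9.25
eef_pos: [0.4199, -0.2603, 0.1183]
eef_rot: [0.0, 0.998, 0.071, 0.0]
wrist_force: [-1.1, 1.7, 4.5]
opening: -0.0
```

```bash
python3 chk.py
```

```text
9.3 [ 0.4198 -0.2603  0.1183] [-0.5  0.6  5. ] diff 1.6 31
```

Request:
{"name": "drive_tool", "arguments": {
  "deltas": [
    {"slide": [0, 0, 0.006], "delta_rot": [0, 0, 0], "hand": 0},
    {"slide": [0, 0, 0.006], "delta_rot": [0, 0, 0], "hand": 0},
    {"slide": [0, 0, 0.006], "delta_rot": [0, 0, 0], "hand": 0},
    {"slide": [0, 0, 0], "delta_rot": [0, 0, 0], "hand": 0},
    {"slide": [0, 0, 0], "delta_rot": [0, 0, 0], "hand": 0}
  ]
}}

```text
time_s: 9.93
eef_pos: [0.4198, -0.2602, 0.1174]
eef_rot: [0.0, 0.998, 0.071, -0.0]
wrist_force: [-1.2, 1.3, 4.7]
opening: 0.001
```

```bash
python3 chk.py
```

```text
9.97 [ 0.4199 -0.2602  0.1174] [-1.6  0.7  4.6] diff 1.6 36
```

Request:
{"name": "drive_tool", "arguments": {
  "deltas": [
    {"slide": [0, 0, 0.006], "delta_rot": [0, 0, 0], "hand": 0},
    {"slide": [0, 0, 0.006], "delta_rot": [0, 0, 0], "hand": 0},
    {"slide": [0, 0, 0.006], "delta_rot": [0, 0, 0], "hand": 0},
    {"slide": [0, 0, 0], "delta_rot": [0, 0, 0], "hand": 0},
    {"slide": [0, 0, 0], "delta_rot": [0, 0, 0], "hand": 0}
  ]
}}

```text
time_s: 10.6
eef_pos: [0.4198, -0.2602, 0.1166]
eef_rot: [0.0, 0.998, 0.07, -0.0]
wrist_force: [-2.1, 1.5, 4.9]
opening: -0.002
```

```bash
python3 chk.py
```

```text
10.65 [ 0.4199 -0.2602  0.1166] [-2.3  1.4  5.5] diff 1.6 39
```

Request:
{"name": "drive_tool", "arguments": {
  "deltas": [
    {"slide": [0, 0, 0.006], "delta_rot": [0, 0, 0], "hand": 0},
    {"slide": [0, 0, 0.006], "delta_rot": [0, 0, 0], "hand": 0},
    {"slide": [0, 0, 0.006], "delta_rot": [0, 0, 0], "hand": 0},
    {"slide": [0, 0, 0], "delta_rot": [0, 0, 0], "hand": 0},
    {"slide": [0, 0, 0], "delta_rot": [0, 0, 0], "hand": 0}
  ]
}}

```text
time_s: 11.28
eef_pos: [0.4199, -0.2603, 0.1159]
eef_rot: [0.0, 0.998, 0.071, -0.0]
wrist_force: [-2.7, 1.8, 7.5]
opening: 0.0
```

```bash
python3 chk.py
```

```text
11.32 [ 0.4199 -0.2603  0.1159] [-2.5  1.7  7.6] diff 1.7 45
```

Request:
{"name": "drive_tool", "arguments": {
  "deltas": [
    {"slide": [0, 0, 0.006], "delta_rot": [0, 0, 0], "hand": 0},
    {"slide": [0, 0, 0.006], "delta_rot": [0, 0, 0], "hand": 0},
    {"slide": [0, 0, 0.006], "delta_rot": [0, 0, 0], "hand": 0},
    {"slide": [0, 0, 0], "delta_rot": [0, 0, 0], "hand": 0},
    {"slide": [0, 0, 0], "delta_rot": [0, 0, 0], "hand": 0}
  ]
}}

```text
time_s: 11.95
eef_pos: [0.4199, -0.2603, 0.115]
eef_rot: [0.0, 0.998, 0.071, -0.0]
wrist_force: [-2.9, 0.4, 8.8]
opening: -0.003
```

```bash
python3 chk.py
```

```text
12.0 [ 0.4199 -0.2603  0.115 ] [-2.5  0.5  7.9] diff 1.7 50
```

```bash
python3 -c "
from h import *
snap('scene','scene2')
im=load('scene2')['frame'][150:330,80:280];cv2.imwrite('pics/s2c.png',cv2.resize(im,None,fx=3,fy=3)[:,:,::-1])"
```

```text
(no output)
```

View pics/s2c.png

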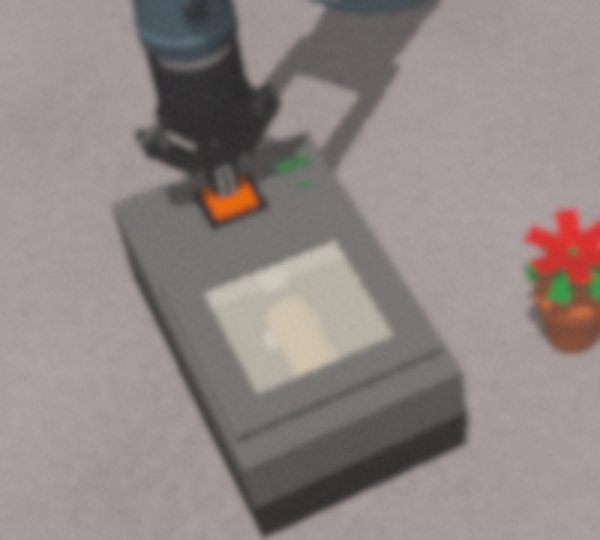

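The cover is still shut at crop (290,330) and the fingers sit cleanly on the key. I'll continue in smaller steps.

Request:
{"name": "drive_tool", "arguments": {
  "deltas": [
    {"slide": [0, 0, 0.005], "delta_rot": [0, 0, 0], "hand": 0},
    {"slide": [0, 0, 0.005], "delta_rot": [0, 0, 0], "hand": 0},
    {"slide": [0, 0, 0], "delta_rot": [0, 0, 0], "hand": 0},
    {"slide": [0, 0, 0], "delta_rot": [0, 0, 0], "hand": 0},
    {"slide": [0, 0, 0], "delta_rot": [0, 0, 0], "hand": 0}
  ]
}}

```text
time_s: 12.68
eef_pos: [0.4199, -0.2603, 0.1146]
eef_rot: [0.0, 0.998, 0.071, -0.0]
wrist_force: [-1.8, 1.8, 8.1]
opening: 0.001
```

```bash
python3 chk.py
```

```text
12.72 [ 0.4199 -0.2602  0.1146] [-2.4  1.4  8.7] diff 1.7 54
```

Request:
{"name": "drive_tool", "arguments": {
  "deltas": [
    {"slide": [0, 0, 0.005], "delta_rot": [0, 0, 0], "hand": 0},
    {"slide": [0, 0, 0.005], "delta_rot": [0, 0, 0], "hand": 0},
    {"slide": [0, 0, 0], "delta_rot": [0, 0, 0], "hand": 0},
    {"slide": [0, 0, 0], "delta_rot": [0, 0, 0], "hand": 0},
    {"slide": [0, 0, 0], "delta_rot": [0, 0, 0], "hand": 0}
  ]
}}

```text
time_s: 13.35
eef_pos: [0.4199, -0.2603, 0.1141]
eef_rot: [0.0, 0.998, 0.071, -0.0]
wrist_force: [-2.7, 1.6, 9.0]
opening: -0.0
```

```bash
python3 chk.py
```

```text
13.4 [ 0.4199 -0.2602  0.1141] [-3.4  0.5  9.2] diff 1.7 60
```

Request:
{"name": "drive_tool", "arguments": {
  "deltas": [
    {"slide": [0, 0, 0.005], "delta_rot": [0, 0, 0], "hand": 0},
    {"slide": [0, 0, 0.005], "delta_rot": [0, 0, 0], "hand": 0},
    {"slide": [0, 0, 0], "delta_rot": [0, 0, 0], "hand": 0},
    {"slide": [0, 0, 0], "delta_rot": [0, 0, 0], "hand": 0},
    {"slide": [0, 0, 0], "delta_rot": [0, 0, 0], "hand": 0}
  ]
}}

```text
time_s: 14.02
eef_pos: [0.4199, -0.2603, 0.1135]
eef_rot: [0.0, 0.998, 0.071, 0.0]
wrist_force: [-2.9, 1.1, 7.0]
opening: 0.001
```

```bash
python3 chk.py
```

```text
14.07 [ 0.4199 -0.2603  0.1135] [-2.3  1.5  7.9] diff 15.1 1040
```

The latch has let go and the cover is moving. I'm backing up and away toward the front.

Request:
{"name": "drive_tool", "arguments": {
  "deltas": [
    {"slide": [0, 0, -0.2], "delta_rot": [0, 0, 0], "hand": 0},
    {"slide": [-0.2, 0, -0.4], "delta_rot": [0, 0, 0], "hand": 0},
    {"slide": [-0.4, 0, -0.5], "delta_rot": [0, 0, 0], "hand": 0},
    {"slide": [-0.4, 0, -0.5], "delta_rot": [0, 0, 0], "hand": 0},
    {"slide": [0, 0, -0.5], "delta_rot": [0, 0, 0], "hand": 0}
  ]
}}

```text
time_s: 14.7
eef_pos: [0.3692, -0.2671, 0.2188]
eef_rot: [-0.0, 0.998, 0.07, -0.0]
wrist_force: [0.6, -0.0, -0.7]
opening: 0.001
```

Request:
{"name": "drive_tool", "arguments": {
  "deltas": [
    {"slide": [0, 0, -0.4], "delta_rot": [0, 0, 0], "hand": 1},
    {"slide": [0, 0, -0.4], "delta_rot": [0, 0, 0], "hand": 1},
    {"slide": [0, 0, 0], "delta_rot": [0, 0, 0], "hand": 1},
    {"slide": [0, 0, 0], "delta_rot": [0, 0, 0], "hand": 1},
    {"slide": [0, 0, 0], "delta_rot": [0, 0, 0], "hand": 1}
  ]
}}

```text
time_s: 15.32
eef_pos: [0.3699, -0.2667, 0.257]
eef_rot: [-0.001, 0.998, 0.071, -0.001]
wrist_force: [0.4, -0.1, -0.7]
opening: 0.997
```

Request:
{"name": "drive_tool", "arguments": {
  "deltas": [
    {"slide": [0, 0, 0], "delta_rot": [0, 0, 0], "hand": 1},
    {"slide": [0, 0, 0], "delta_rot": [0, 0, 0], "hand": 1},
    {"slide": [0, 0, 0], "delta_rot": [0, 0, 0], "hand": 1},
    {"slide": [0, 0, 0], "delta_rot": [0, 0, 0], "hand": 1},
    {"slide": [0, 0, 0], "delta_rot": [0, 0, 0], "hand": 1}
  ]
}}

```text
time_s: 15.95
eef_pos: [0.3703, -0.2673, 0.2582]
eef_rot: [0.0, 0.998, 0.07, 0.0]
wrist_force: [0.6, -1.2, -0.4]
opening: 0.999
```

```bash
python3 -c "
from h import *
to([.5839,-.2366,.25])
a=snap('scene','scene3');b=snap('top','top3')
cv2.imwrite('pics/t3c.png',cv2.resize(b['frame'][110:310,300:480],None,fx=3,fy=3)[:,:,::-1])"
```

```text
t 15.95 pos [ 0.3703 -0.2673  0.2582] yaw 8.08 zax [ 0. -0. -1.] F [ 0.61 -1.17 -0.4 ] open 1.0
tool delta units [ 4.315 -0.007  0.165] mm [215.7  -0.3   8.2]
```

View pics/scene3.png

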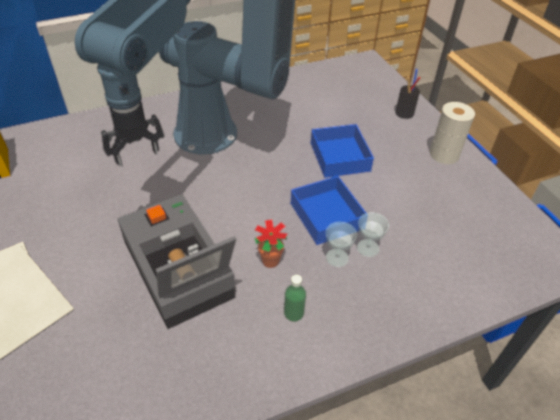

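View pics/t3c.png

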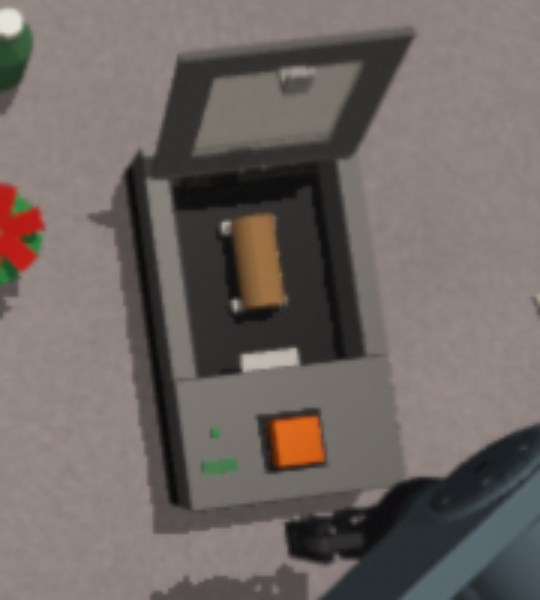

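The cover stands open and leaning back, scene (205,262). The core is exposed, top crop (260,262). I'll measure it and check that the cover has settled.

Run:
```python
from h import *
a=load('scene3')['frame'].astype(int);b=snap('scene','scene4')['frame'].astype(int)
print('motion',(np.abs(a-b).max(2)>40)[200:320,100:260].sum())
c=load('top3');hsv=cv2.cvtColor(c['frame'],cv2.COLOR_RGB2HSV)
m=cv2.inRange(hsv,(8,90,60),(25,255,230)); m[:,:365]=0;m[:,410:]=0;m[:170]=0;m[:220][:0]=0;m[225:]=0
q=max(cv2.findContours(m,0,2)[0],key=cv2.contourArea); rc=cv2.minAreaRect(q); print(rc,cv2.contourArea(q))
for z in(.077,.087,.096):
    P=np.array([plane(c,p,z)[:2] for p in cv2.boxPoints(rc)]); print(z,plane(c,rc[0],z),[(np.linalg.norm(P[i+1]-P[i]).round(3),np.degrees(np.arctan2(*(P[i+1]-P[i])[::-1])).round(1)) for i in(0,1)])
# key again
m=cv2.inRange(hsv,(4,180,150),(16,255,255)); q=max(cv2.findContours(m,0,2)[0],key=cv2.contourArea);rc=cv2.minAreaRect(q);print('key',plane(c,rc[0],.128))
```

```text
motion 0
((385.6338806152344, 196.4817352294922), (31.121078491210938, 14.547187805175781), 82.23483276367188) 402.0
0.077 [ 0.58509911 -0.23871386  0.077     ] [(np.float64(0.04), np.float64(-81.3)), (np.float64(0.084), np.float64(-172.7))]
0.087 [ 0.58391718 -0.23618159  0.087     ] [(np.float64(0.039), np.float64(-81.3)), (np.float64(0.083), np.float64(-172.7))]
0.096 [ 0.58285345 -0.23390254  0.096     ] [(np.float64(0.039), np.float64(-81.3)), (np.float64(0.083), np.float64(-172.7))]
key [ 0.42569823 -0.25922358  0.128     ]
```

Request:
{"name": "drive_tool", "arguments": {
  "deltas": [
    {"slide": [0.7, 0, 0], "delta_rot": [0, 0, 0], "hand": 1},
    {"slide": [0.8, 0, 0], "delta_rot": [0, 0, 0], "hand": 1},
    {"slide": [0.8, 0, 0], "delta_rot": [0, 0, 0], "hand": 1},
    {"slide": [0.8, 0, 0], "delta_rot": [0, 0, 0], "hand": 1},
    {"slide": [0.6, 0, 0], "delta_rot": [0, 0, 0], "hand": 1}
  ]
}}

```text
time_s: 16.73
eef_pos: [0.555, -0.2408, 0.2579]
eef_rot: [-0.0, 0.997, 0.071, -0.0]
wrist_force: [0.4, -0.2, 1.1]
opening: 1.002
```

Request:
{"name": "drive_tool", "arguments": {
  "deltas": [
    {"slide": [0.4, 0, 0], "delta_rot": [0, 0, 0], "hand": 1},
    {"slide": [0.2, 0, 0.2], "delta_rot": [0, 0, 0], "hand": 1},
    {"slide": [0, 0, 0.5], "delta_rot": [0, 0, 0], "hand": 1},
    {"slide": [0, 0, 0.5], "delta_rot": [0, 0, 0], "hand": 1},
    {"slide": [0, 0, 0], "delta_rot": [0, 0, 0], "hand": 1}
  ]
}}

```text
time_s: 17.35
eef_pos: [0.5812, -0.2361, 0.1951]
eef_rot: [-0.002, 0.998, 0.07, -0.002]
wrist_force: [0.4, 0.4, -0.0]
opening: 1.003
```

```bash
python3 -c "
from h import *
to([.5845,-.238,.060])
a=snap('scene','scene5');b=snap('top','top5')
cv2.imwrite('pics/s5c.png',cv2.resize(a['frame'][110:330,60:300],None,fx=2.5,fy=2.5)[:,:,::-1])"
```

```text
t 17.35 pos [ 0.5812 -0.2361  0.1951] yaw 8.07 zax [-0.005  0.003 -1.   ] F [ 0.38  0.43 -0.02] open 1.0
tool delta units [0.072 0.057 2.701] mm [  3.6   2.8 135. ]
```

View pics/s5c.png

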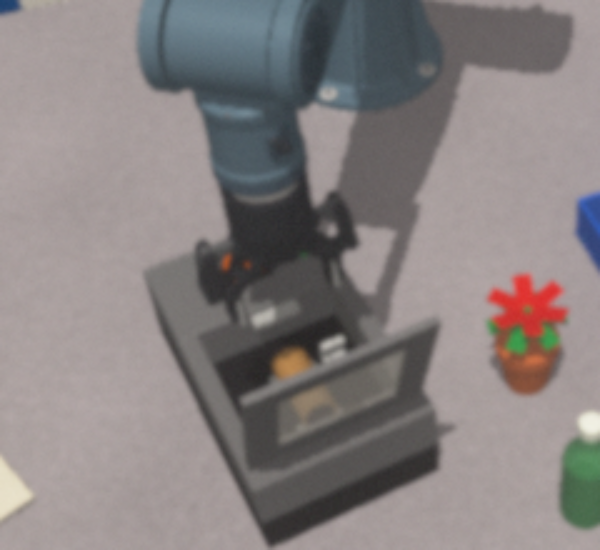

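The hand is over the well, clear of the open cover, with the core in view at crop (292,362). I'm descending.

Request:
{"name": "drive_tool", "arguments": {
  "deltas": [
    {"slide": [0.04, 0.03, 0.5], "delta_rot": [0, 0, 0], "hand": 1},
    {"slide": [0, 0, 0.5], "delta_rot": [0, 0, 0], "hand": 1},
    {"slide": [0, 0, 0.4], "delta_rot": [0, 0, 0], "hand": 1},
    {"slide": [0, 0, 0.3], "delta_rot": [0, 0, 0], "hand": 1},
    {"slide": [0, 0, 0.3], "delta_rot": [0, 0, 0], "hand": 1}
  ]
}}

```text
time_s: 18.08
eef_pos: [0.5858, -0.2385, 0.0981]
eef_rot: [0.0, 0.998, 0.07, 0.0]
wrist_force: [0.2, -0.0, -0.6]
opening: 0.999
```

Request:
{"name": "drive_tool", "arguments": {
  "deltas": [
    {"slide": [0, 0, 0.3], "delta_rot": [0, 0, 0], "hand": 1},
    {"slide": [0, 0, 0.15], "delta_rot": [0, 0, 0], "hand": 1},
    {"slide": [0, 0, 0.05], "delta_rot": [0, 0, 0], "hand": 1},
    {"slide": [0, 0, 0], "delta_rot": [0, 0, 0], "hand": 1},
    {"slide": [0, 0, 0], "delta_rot": [0, 0, 0], "hand": 1}
  ]
}}

```text
time_s: 18.7
eef_pos: [0.5858, -0.2385, 0.0738]
eef_rot: [0.0, 0.998, 0.07, 0.0]
wrist_force: [0.4, -0.5, -0.3]
opening: 0.997
```

```bash
python3 -c "
from h import *
to([.5845,-.238,.060])"
```

```text
t 18.7 pos [ 0.5858 -0.2385  0.0738] yaw 8.08 zax [ 0.001 -0.001 -1.   ] F [ 0.44 -0.5  -0.27] open 1.0
tool delta units [-0.024 -0.014  0.277] mm [-1.2 -0.7 13.8]
```

Request:
{"name": "drive_tool", "arguments": {
  "deltas": [
    {"slide": [0, 0, 0.14], "delta_rot": [0, 0, 0], "hand": 1},
    {"slide": [0, 0, 0.1], "delta_rot": [0, 0, 0], "hand": 1},
    {"slide": [0, 0, 0.03], "delta_rot": [0, 0, 0], "hand": 1},
    {"slide": [0, 0, 0], "delta_rot": [0, 0, 0], "hand": 1},
    {"slide": [0, 0, 0], "delta_rot": [0, 0, 0], "hand": 1}
  ]
}}

```text
time_s: 19.32
eef_pos: [0.5855, -0.2383, 0.0598]
eef_rot: [0.0, 0.998, 0.071, 0.0]
wrist_force: [0.8, -0.1, -0.2]
opening: 0.998
```

Request:
{"name": "drive_tool", "arguments": {
  "deltas": [
    {"slide": [0, 0, 0], "delta_rot": [0, 0, 0], "hand": 0},
    {"slide": [0, 0, 0], "delta_rot": [0, 0, 0], "hand": 0},
    {"slide": [0, 0, 0], "delta_rot": [0, 0, 0], "hand": 0},
    {"slide": [0, 0, 0], "delta_rot": [0, 0, 0], "hand": 0},
    {"slide": [0, 0, 0], "delta_rot": [0, 0, 0], "hand": 0}
  ]
}}

```text
time_s: 19.95
eef_pos: [0.5854, -0.2368, 0.0598]
eef_rot: [-0.001, 0.998, 0.071, -0.0]
wrist_force: [-0.2, 4.7, 3.0]
opening: 0.423
```

```bash
python3 -c "
from h import *
to([.5845,-.238,.060])
a=snap('scene','scene6')
cv2.imwrite('pics/s6c.png',cv2.resize(a['frame'][110:330,60:300],None,fx=2.5,fy=2.5)[:,:,::-1])"
```

```text
t 19.95 pos [ 0.5854 -0.2368  0.0598] yaw 8.09 zax [-0.     0.002 -1.   ] F [-0.22  4.73  2.98] open 0.42
tool delta units [-0.021  0.021 -0.003] mm [-1.   1.  -0.2]
```

View pics/s6c.png

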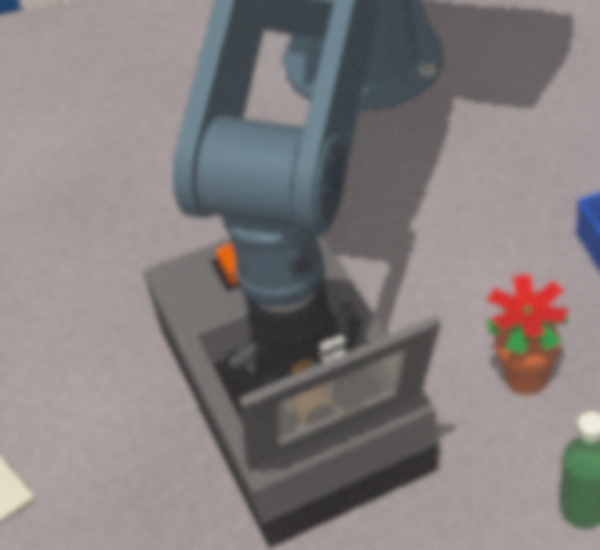

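The opening is 0.42, about 36 mm, which matches the core's 38 mm, so it is gripped. I'm lifting straight up.

Request:
{"name": "drive_tool", "arguments": {
  "deltas": [
    {"slide": [0, 0, -0.1], "delta_rot": [0, 0, 0], "hand": 0},
    {"slide": [0, 0, -0.3], "delta_rot": [0, 0, 0], "hand": 0},
    {"slide": [0, 0, -0.5], "delta_rot": [0, 0, 0], "hand": 0},
    {"slide": [0, 0, -0.5], "delta_rot": [0, 0, 0], "hand": 0},
    {"slide": [0, 0, -0.5], "delta_rot": [0, 0, 0], "hand": 0}
  ]
}}

```text
time_s: 20.62
eef_pos: [0.5856, -0.2387, 0.1568]
eef_rot: [0.001, 0.998, 0.07, 0.001]
wrist_force: [-0.4, -0.1, -0.6]
opening: 0.421
```

Request:
{"name": "drive_tool", "arguments": {
  "deltas": [
    {"slide": [0, 0, -0.5], "delta_rot": [0, 0, 0], "hand": 0},
    {"slide": [0, 0, -0.5], "delta_rot": [0, 0, 0], "hand": 0},
    {"slide": [0, 0, -0.5], "delta_rot": [0, 0, 0], "hand": 0},
    {"slide": [0, 0, -0.3], "delta_rot": [0, 0, 0], "hand": 0},
    {"slide": [0, 0, 0], "delta_rot": [0, 0, 0], "hand": 0}
  ]
}}

```text
time_s: 21.25
eef_pos: [0.586, -0.2388, 0.2466]
eef_rot: [0.001, 0.998, 0.07, 0.001]
wrist_force: [-0.1, 0.9, -1.9]
opening: 0.43
```

```bash
python3 -c "
from h import *
to([.506,.218,.24])
a=snap('scene','scene7')
cv2.imwrite('pics/s7c.png',cv2.resize(a['frame'][110:330,60:300],None,fx=2.5,fy=2.5)[:,:,::-1])"
```

```text
t 21.25 pos [ 0.586  -0.2388  0.2466] yaw 8.08 zax [ 0.003 -0.002 -1.   ] F [-0.09  0.94 -1.9 ] open 0.43
tool delta units [-0.302 -9.271  0.11 ] mm [ -15.1 -463.5    5.5]
```

View pics/s7c.png

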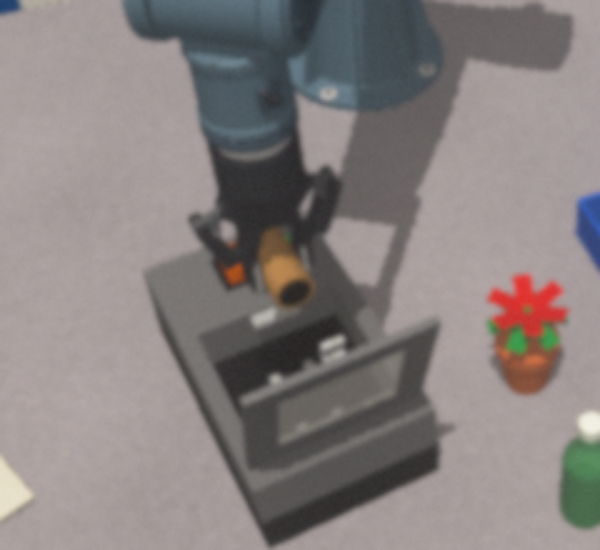

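The core is held level between the pads, crop (288,275), and the well is empty. I'm carrying it to the crate at TCP z ≈ 0.245, above the 0.13 m plant.

Request:
{"name": "drive_tool", "arguments": {
  "deltas": [
    {"slide": [0, -0.4, 0], "delta_rot": [0, 0, 0], "hand": 0},
    {"slide": [0, -0.8, 0], "delta_rot": [0, 0, 0], "hand": 0},
    {"slide": [-0.1, -0.9, 0], "delta_rot": [0, 0, 0], "hand": 0},
    {"slide": [-0.1, -0.9, 0], "delta_rot": [0, 0, 0], "hand": 0},
    {"slide": [-0.1, -0.9, 0], "delta_rot": [0, 0, 0], "hand": 0}
  ]
}}

```text
time_s: 21.92
eef_pos: [0.5415, -0.0445, 0.2434]
eef_rot: [-0.001, 0.997, 0.071, -0.001]
wrist_force: [0.9, -0.2, -0.9]
opening: 0.426
```

Request:
{"name": "drive_tool", "arguments": {
  "deltas": [
    {"slide": [0, -0.9, 0], "delta_rot": [0, 0, 0], "hand": 0},
    {"slide": [0, -0.9, 0], "delta_rot": [0, 0, 0], "hand": 0},
    {"slide": [0, -0.9, 0], "delta_rot": [0, 0, 0], "hand": 0},
    {"slide": [0, -0.9, 0], "delta_rot": [0, 0, 0], "hand": 0},
    {"slide": [0, -0.7, 0], "delta_rot": [0, 0, 0], "hand": 0}
  ]
}}

```text
time_s: 22.55
eef_pos: [0.5108, 0.1682, 0.2435]
eef_rot: [-0.0, 0.997, 0.071, -0.001]
wrist_force: [0.1, -0.4, -1.3]
opening: 0.428
```

Request:
{"name": "drive_tool", "arguments": {
  "deltas": [
    {"slide": [0, -0.5, 0], "delta_rot": [0, 0, 0], "hand": 0},
    {"slide": [0, -0.3, 0], "delta_rot": [0, 0, 0], "hand": 0},
    {"slide": [0, 0, 0], "delta_rot": [0, 0, 0.02], "hand": 0},
    {"slide": [0, 0, 0], "delta_rot": [0, 0, 0.02], "hand": 0},
    {"slide": [0, 0, 0], "delta_rot": [0, 0, 0], "hand": 0}
  ]
}}

```text
time_s: 23.18
eef_pos: [0.5066, 0.2052, 0.2441]
eef_rot: [0.0, 1.0, 0.008, -0.001]
wrist_force: [0.1, 0.4, -0.3]
opening: 0.425
```

```bash
python3 -c "
from h import *
to([.506,.218,.008])
a=snap('scene','scene8'); b=snap('top','top8')"
```

```text
t 23.18 pos [0.5066 0.2052 0.2441] yaw 0.91 zax [-0.001 -0.    -1.   ] F [ 0.13  0.41 -0.3 ] open 0.42
tool delta units [-3.000e-03 -2.570e-01  4.722e+00] mm [-2.000e-01 -1.280e+01  2.361e+02]
```

View pics/scene8.png

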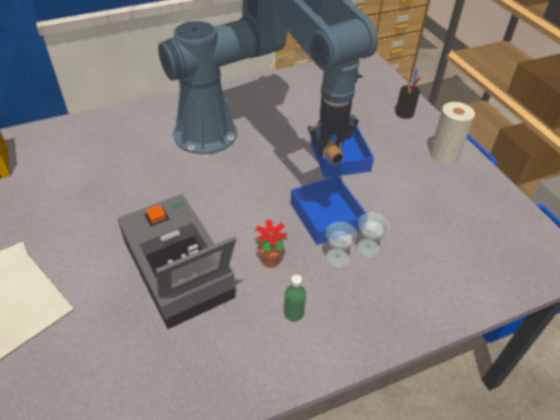

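View pics/top8.png

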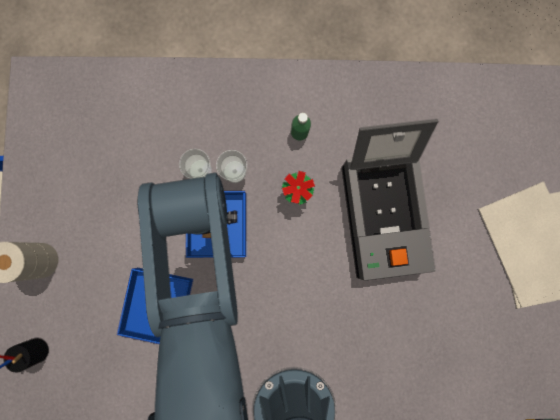

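The core hangs over the correct crate. The plant, glasses and bottle have not moved. I'm lowering it.

Request:
{"name": "drive_tool", "arguments": {
  "deltas": [
    {"slide": [0, -0.2, 0.2], "delta_rot": [0, 0, 0], "hand": 0},
    {"slide": [0, 0, 0.6], "delta_rot": [0, 0, 0], "hand": 0},
    {"slide": [0, 0, 0.7], "delta_rot": [0, 0, 0], "hand": 0},
    {"slide": [0, 0, 0.7], "delta_rot": [0, 0, 0], "hand": 0},
    {"slide": [0, 0, 0.6], "delta_rot": [0, 0, 0], "hand": 0}
  ]
}}

```text
time_s: 23.9
eef_pos: [0.5062, 0.2156, 0.1025]
eef_rot: [0.0, 1.0, 0.008, -0.001]
wrist_force: [0.5, 0.6, -0.2]
opening: 0.424
```

Request:
{"name": "drive_tool", "arguments": {
  "deltas": [
    {"slide": [0, 0, 0.4], "delta_rot": [0, 0, 0], "hand": 0},
    {"slide": [0, 0, 0.4], "delta_rot": [0, 0, 0], "hand": 0},
    {"slide": [0, 0, 0.3], "delta_rot": [0, 0, 0], "hand": 0},
    {"slide": [0, 0, 0], "delta_rot": [0, 0, 0], "hand": 0},
    {"slide": [0, 0, 0], "delta_rot": [0, 0, 0], "hand": 0}
  ]
}}

```text
time_s: 24.52
eef_pos: [0.5075, 0.2154, 0.0502]
eef_rot: [-0.0, 1.0, 0.008, 0.0]
wrist_force: [-0.0, -0.4, 0.1]
opening: 0.427
```

```bash
python3 -c "
from h import *
to([.506,.218,.011])
a=snap('scene','scene9')
cv2.imwrite('pics/s9c.png',cv2.resize(a['frame'][80:290,240:440],None,fx=2.8,fy=2.8)[:,:,::-1])"
```

```text
t 24.52 pos [0.5075 0.2154 0.0502] yaw 0.89 zax [ 0.001  0.    -1.   ] F [-0.04 -0.43  0.13] open 0.43
tool delta units [-0.031 -0.052  0.784] mm [-1.5 -2.6 39.2]
```

View pics/s9c.png

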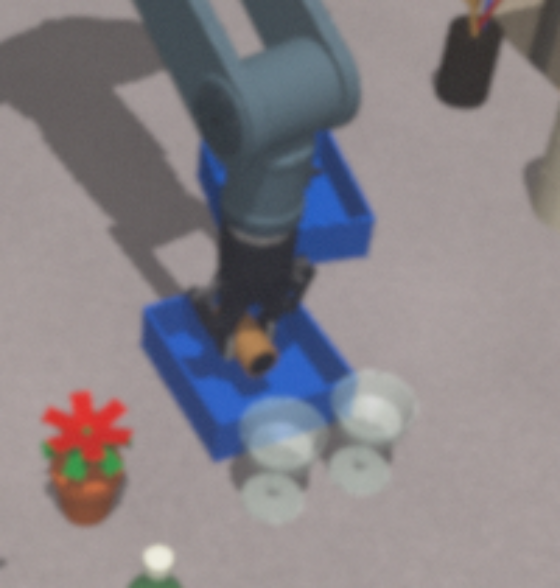

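The core is centred inside the crate walls, crop (255,350). Now the final lowering.

Request:
{"name": "drive_tool", "arguments": {
  "deltas": [
    {"slide": [0, -0.05, 0.25], "delta_rot": [0, 0, 0], "hand": 0},
    {"slide": [0, 0, 0.25], "delta_rot": [0, 0, 0], "hand": 0},
    {"slide": [0, 0, 0.15], "delta_rot": [0, 0, 0], "hand": 0},
    {"slide": [0, 0, 0.08], "delta_rot": [0, 0, 0], "hand": 0},
    {"slide": [0, 0, 0], "delta_rot": [0, 0, 0], "hand": 0}
  ]
}}

```text
time_s: 25.2
eef_pos: [0.5068, 0.2176, 0.0128]
eef_rot: [0.0, 1.0, 0.008, -0.0]
wrist_force: [0.3, -0.8, -0.6]
opening: 0.427
```

Request:
{"name": "drive_tool", "arguments": {
  "deltas": [
    {"slide": [0, 0, 0.03], "delta_rot": [0, 0, 0], "hand": 0},
    {"slide": [0, 0, 0], "delta_rot": [0, 0, 0], "hand": 0},
    {"slide": [0, 0, 0], "delta_rot": [0, 0, 0], "hand": 0},
    {"slide": [0, 0, 0], "delta_rot": [0, 0, 0], "hand": 0},
    {"slide": [0, 0, 0], "delta_rot": [0, 0, 0], "hand": 0}
  ]
}}

```text
time_s: 25.82
eef_pos: [0.5071, 0.2177, 0.0118]
eef_rot: [0.0, 1.0, 0.008, 0.0]
wrist_force: [0.6, 0.3, -0.2]
opening: 0.429
```

Request:
{"name": "drive_tool", "arguments": {
  "deltas": [
    {"slide": [0, 0, 0.03], "delta_rot": [0, 0, 0], "hand": 0},
    {"slide": [0, 0, 0.03], "delta_rot": [0, 0, 0], "hand": 0},
    {"slide": [0, 0, 0], "delta_rot": [0, 0, 0], "hand": 0},
    {"slide": [0, 0, 0], "delta_rot": [0, 0, 0], "hand": 0.6},
    {"slide": [0, 0, 0], "delta_rot": [0, 0, 0], "hand": 0.8}
  ]
}}

```text
time_s: 26.45
eef_pos: [0.5072, 0.2177, 0.0088]
eef_rot: [-0.0, 1.0, 0.008, 0.0]
wrist_force: [0.7, 0.3, -0.5]
opening: 0.788
```

Request:
{"name": "drive_tool", "arguments": {
  "deltas": [
    {"slide": [0, 0, 0], "delta_rot": [0, 0, 0], "hand": 0.8},
    {"slide": [0, 0, 0], "delta_rot": [0, 0, 0], "hand": 0.8},
    {"slide": [0, 0, 0], "delta_rot": [0, 0, 0], "hand": 0.8},
    {"slide": [0, 0, -0.2], "delta_rot": [0, 0, 0], "hand": 0.8},
    {"slide": [0, 0, -0.4], "delta_rot": [0, 0, 0], "hand": 0.8}
  ]
}}

```text
time_s: 27.08
eef_pos: [0.5064, 0.2176, 0.0388]
eef_rot: [0.0, 1.0, 0.008, -0.001]
wrist_force: [0.7, 0.1, 0.1]
opening: 0.794
```

Request:
{"name": "drive_tool", "arguments": {
  "deltas": [
    {"slide": [0, 0, -0.6], "delta_rot": [0, 0, 0], "hand": 0.8},
    {"slide": [0, 0, -0.8], "delta_rot": [0, 0, 0], "hand": 0.8},
    {"slide": [0, 0, -0.8], "delta_rot": [0, 0, 0], "hand": 0.8},
    {"slide": [0, 0, -0.8], "delta_rot": [0, 0, 0], "hand": 0.8},
    {"slide": [0, 0, -0.4], "delta_rot": [0, 0, 0], "hand": 0.8}
  ]
}}

```text
time_s: 27.7
eef_pos: [0.5082, 0.218, 0.2124]
eef_rot: [-0.0, 1.0, 0.008, 0.002]
wrist_force: [0.2, -0.1, -0.3]
opening: 0.798
```

Request:
{"name": "drive_tool", "arguments": {
  "deltas": [
    {"slide": [0, 0, -0.2], "delta_rot": [0, 0, 0], "hand": 0.8},
    {"slide": [0, 0, 0], "delta_rot": [0, 0, 0], "hand": 0.8},
    {"slide": [0, 0, 0], "delta_rot": [0, 0, 0], "hand": 0.8},
    {"slide": [0, 0, 0], "delta_rot": [0, 0, 0], "hand": 0.8},
    {"slide": [0, 0, 0], "delta_rot": [0, 0, 0], "hand": 0.8}
  ]
}}

```text
time_s: 28.32
eef_pos: [0.5067, 0.2176, 0.2179]
eef_rot: [0.0, 1.0, 0.008, -0.001]
wrist_force: [-0.0, -0.0, 0.7]
opening: 0.799
```

```bash
python3 -c "
from h import *
to([.506,.218,.011])
a=snap('scene','scene10');b=snap('top','top10')
for n in('scene','top'):
    c=load(n+'10');h=cv2.cvtColor(c['frame'],cv2.COLOR_RGB2HSV);m=cv2.inRange(h,(8,90,60),(25,255,230))
    x0=(290,360,170,245) if n=='scene' else (185,248,190,262)
    k=np.zeros_like(m);k[x0[2]:x0[3],x0[0]:x0[1]]=m[x0[2]:x0[3],x0[0]:x0[1]]
    for q in cv2.findContours(k,0,2)[0]:
        if cv2.contourArea(q)>20: rc=cv2.minAreaRect(q);print(n,cv2.contourArea(q),rc,plane(c,rc[0],.03))
"
```

```text
t 28.32 pos [0.5067 0.2176 0.2179] yaw 0.88 zax [-0.001 -0.    -1.   ] F [-0.05 -0.03  0.74] open 0.8
tool delta units [-0.009 -0.009  4.139] mm [ -0.4  -0.4 206.9]
scene 197.0 ((324.6538391113281, 207.7307586669922), (22.46535873413086, 10.261953353881836), 56.30992889404297) [0.5015066  0.21376696 0.03      ]
```

View pics/scene10.png

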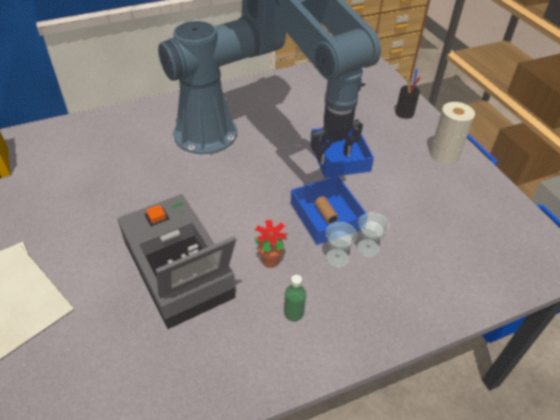

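The core lies in the crate, scene (325,208), at about (0.50, 0.21). The cover is open, nothing else has moved and the hand is clear. I'll check that the core is still, then hand in.

```bash
python3 -c "
from h import *
a=load('scene10')['frame'].astype(int);b=ctrl.camera('scene')['frame'].astype(int)
print('moved px',(np.abs(a-b).max(2)>40)[170:330,100:400].sum())
print(ctrl.hand_in())"
```

```text
moved px 0
the job is handed in; nothing more can be done
None
```

The printer's cover is open, and the empty core is lying in the small blue crate. I handed the job in at about 28.5 s; no verdict is reported.

- **Release key:** I pressed it in small steps. The latch let go at about 14.5 mm, and the highest force I read was about 9 N. Force is only read after each step, so a brief higher peak between readings is possible. The cover swung open by itself while I backed the hand away toward the front.
- **Core:** I gripped it in the printer and lifted it straight up. I lowered it into the crate that was farther from the base (0.55 m against 0.47 m for the other) and released it an estimated 2 mm above the crate floor.
- **Last checks:** The core is at about (0.50, 0.21), and the crate's centre is at (0.506, 0.218). Two pictures in a row showed no movement of the core or cover. The cover was still open, and the hand was about 0.2 m clear with no contact force.
- **Glasses, plant and bottle:** They look unmoved in the pictures. I checked them by eye rather than measuring them again.
- **What didn't confirm:** The top camera couldn't see the core at the end because the arm was in the way, so its final position comes from the scene camera alone. The force on the key jumped from about 5 to 7.5 N near 12 mm, before the latch let go. I didn't find out why, but it stayed well under 20 N.

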